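# Set a shaft collar on the set-screw flat

## Robot

A 7-joint arm with a two-finger parallel gripper is mounted at the origin on the work surface. World frame = base frame: x ahead of the robot, y to its left, z up, the work surface at z = 0. Lengths are in m, angles in rad, forces in N, time in s.
With the tool pointing down it reaches from about 0.425 to 0.925 m from the base axis. Payload 6.8 kg.
Tool frame: the origin (TCP) lies midway between the tips of the shut fingers; the grasp point (between the pads) lies 19 mm behind it; z points along the fingers, y is the line along which they close (so a half turn about z gives the same grasp; the last joint's range is limited). The gripper opens to 85 mm and grips with 20 to 120 N. Pads are 22 mm wide; open, the fingers measure 114 mm over their backs; the gripper's body (76 mm by 85 mm) begins 54 mm behind the grasp point. The pads swing forward as they close: fully open they stand 13 mm farther back than shut.
Start: joints at [1.031, 0.477, 0.022, 1.555, -0.011, 1.109, -0.083], TCP at [0.283, -0.613, 0.231] pointing down, gripper open.
Joint ranges: [-2.96, 2.96], [-0.34, 2.1], [-1.41, 1.46], [0.24, 2.44], [-1.37, 4.51], [0.17, 1.92], [-2.96, 2.96]. Speed limits (rad/s): [2.39, 2.39, 3.14, 3.14, 3.14, 3.14, 3.14].

## Interface

Orientations are given as a rotation vector (axis times angle).
In Python, from bench import r gives the robot as it stands.
- The arm moves only by the tool servo_tool, never from a script. Its arguments are lists of equal length, an entry for each row: "turn": the turn, a rotation vector about the world's x, y, z in units of 5 degrees (1.0 is 5 degrees), a list of three; "slide": the shift along the world's x, y, z in units of 30 mm (1.0 is 30 mm), a list of three; "hand": the opening, from 0 (shut) to 1 (fully open). In form: {"turn": [[rx, ry, rz], ...], "slide": [[dx, dy, dz], ...], "hand": [hand, ...]}. A call has 1 to 8 rows; each row is the pose to reach, as a shift and turn from the pose commanded when the call began; what a row does not reach only later rows make up. A row lasts 1/8 s, in which the tool goes at most 62.5 mm and 10.7 degrees, less where a joint would pass 70% of its speed; a pose out of reach is approached as far as the arm can. A call with a gripper value outside its range is refused whole. The fingers move at their own pace and stop on an object; "squeeze" is the grip in N (left out, the last holds). Time passes only in rows, so rows that repeat a pose let the fingers close. It gives the time, the measured TCP pose, the force, the opening and the grip force at its end, in the units of the state.
- r.get_obs(): the state, without advancing time (a new reading comes with each control period).
- r.grab_frame(name): name is "side" or "top"; returns (picture, depth): 400x640x3 uint8, red, green, blue; 400x640 float32, m along the optical axis (not along the pixel's ray), 0 where there is no reading.
- r.get_calibration(name): a dict with "fovy" (degrees; the focal length in pixels is half the picture's height over the tangent of half this angle, whatever the lens; pixels are square), "cx", "cy" (the principal point, pixels), "R" (3x3) and "t" (3): a world point X has camera coordinates R X + t. Camera axes: x right, y down, z forward; pixel columns grow to the right and rows downward; lengths in m; the calibration is good to about 2 mm. A picture is of the moment at which its call begins. get_calibration takes no time and is no camera call.
- r.hand_in(): hands the job in; it is judged then, once.
The state is a dict: "clock": time; "joints": joint angles; "qvel": joint speeds; "tau": joint torques, N m; "tcp_pos": TCP position; "orientation": TCP orientation; "contact_force": force on the tool from outside, world axes, zero at the start; "moment": the same for the moment, N m; "grip_width": finger opening in m; "gripper_force": force on a finger pad.
Only numpy, scipy, OpenCV 4.12 (cv2) and the standard library are available. Lean on these libraries where they do the work, as an engineer would, in place of code of your own. Each camera call takes 0.05 s, during which the arm holds its last target. There are 200 camera calls.

## Task

Lower the gearbox's hinged cover until it is fully shut; then pinch the upright output shaft across its set-screw flat and turn the shaft until the flat squarely faces the little pointer on the gearbox. Then take the loose collar that lies around the foot of the shaft, raise it to the middle of the flat with its set screw facing squarely onto the flat, and finish while holding it there, level and still, so that a colleague can tighten the screw. Leave everything else on the bench where it is.

Things in the scene. Friction and masses are not known exactly. Their poses are not given: they have to be found in the camera images.
- gearbox: Fixed grey gearbox, 140 (x) by 265 (y) by 75 mm high; origin at the centre of its underside on the bench (y runs from -135 to +130 mm), z up. Half at +y: gear well under the hinged cover. Half at -y: solid, flat top at 75 mm, with the upright output shaft.
- shaft_foot (a point): On the vertical axis of the output shaft, at the top of the fixed steel bearing boss (38 mm diameter, 75 to 97 mm above the bench): gearbox x = 0, y = -70, z = 97 mm; axes of the gearbox. The shaft, 28 mm in diameter, stands from here up to 148 mm: round to 116 mm, then D-shaped with one flat up to its end.
- pointer (a point): Tip of the pointer: a fixed steel wedge 6 mm high on the gearbox top, 34 to 56 mm from the shaft axis in the gearbox's +x direction (gearbox x = 34, y = -70, z = 81 mm), its tip towards the shaft; axes of the gearbox.
- cover (a joint): Angle of the hinged cover, rad: 0 = fully shut over the gear well; starts at 1.1 to 1.5 (upright is 1.57). Stiff friction hinge (0.3 N m): it stays where left. An aluminium plate 138 by 138 by 6 mm, hinged along the gearbox's x axis. Fingertips pushing its outer face (towards the shaft while open, on top while shut) swing it down.
- cover_hinge (a point): Middle of the cover's hinge line, at gearbox x = 0, y = 0, z = 78 mm, on the plate's mid-plane. Its x axis is the hinge line; y runs along the plate from the hinge to the free edge, z is the normal of the plate's outer face, 3 mm from the mid-plane (up when shut).
- cover_edge (a point): Middle of the cover's free edge, 140 mm from the hinge line; same axes. Shut, this edge overhangs the gearbox by 10 mm.
- flat: The set-screw flat, turning with the shaft: 19.6 mm wide (y), 32 mm high (z). Origin at the centre of its face, 132 mm above the bench, 10 mm from the shaft axis; x is its outward normal, z up. The shaft's back is 14 mm from the axis: fingers across the flat close to 24 mm, elsewhere to about 28. Turns endlessly with light friction (0.07 N m); starts 0.5 to 1.5 rad counter-clockwise from the pointer.
- collar: Loose dark steel ring around the shaft, resting on the bearing boss: 44 mm outer diameter, 31 mm bore, 14 mm high, about 120 g. Origin at the centre of its underside (97 mm above the bench at the start), z up; x points towards its set screw. At the middle of the flat its underside is at 125 mm.
- screw (a point): Outer end of the collar's set screw, a 9 mm round steel head standing 3.5 mm proud of the ring, 25.5 mm from the collar's axis along its x and 7 mm above its underside; same axes as the collar. When placed right it lies straight out from the middle of the flat.
- spare_collar: Bystander: larger loose ring, 60 mm diameter, 18 mm high, on the bench beside the gearbox; origin under its centre.
- wrench: Bystander: wrench, 160 mm long, lying on the bench.
- screwdriver: Bystander: screwdriver lying on the bench.
- tube: Bystander: stepped steel tube, 68 mm diameter at the foot, 190 mm high, standing; origin under its centre.
- brake_disc: Bystander: flat steel disc with a hole, 170 mm diameter, 14 mm thick, lying; origin under its centre.
- bar_stock: Bystander: flat aluminium bar 140 by 25 by 12 mm, lying; origin under its centre.
- oil: Bystander: grey bottle, 60 mm diameter, 150 mm high, standing; origin under its centre.

How it is judged:
On the way, in this order (a step that is already met when the one before it is completed fails the run):
1. the cover is shut (value of joint cover below 0.06 rad), for 0.2 s.
2. the fingers pinch the flat while it faces the pointer (value of joint cover below 0.06 rad and angle between the x axis of flat and the x axis of gearbox, either way round below 0.2 rad and x of flat in the frame of gearbox above 0 m and contact force between the fingers and flat above 2 N), for 0.2 s.
At the end, for the whole second after the job is handed in: Cover shut (within 0.06 rad); the flat faces the pointer (gearbox +x) within 0.2 rad; the fingers hold the collar (more than 2 N) level (within 0.12 rad) and still, raised to the flat: set screw within 8 mm of the flat's middle in height and within 5.5 mm of it sideways, on the flat's side (value of joint cover below 0.06 rad and angle between the x axis of flat and the x axis of gearbox, either way round below 0.2 rad and x of flat in the frame of gearbox above 0 m and x of screw in the frame of flat above 0.008 m and y of screw in the frame of flat between -0.0055 and 0.0055 m and z of screw in the frame of flat between -0.008 and 0.008 m and angle between collar's own z axis and vertical below 0.12 rad and contact force between the fingers and collar above 2 N and linear speed of collar below 0.02 m/s); the arm keeps its last pose, push and grip.
It fails at once if a bystander was displaced by more than 4 cm (distance of any of spare_collar, wrench, screwdriver, tube, brake_disc, bar_stock, oil from where it was at the start of the episode above 0.04 m).
It also fails if it takes over 51 s, if anything falls off the work surface, if the arm or the gripper's body presses on something with over 40 N, if the wrist force passes 120 N, or if a joint passes its speed limit or range.

## Working session

There is one attempt and no reset: what is moved stays moved. The work goes in short steps, Python scripts to look and compute and a tool call to move; the robot and the scene stay as the last step left them, time stands still between calls to the robot, and variables do not carry over. Pictures are saved under pics/ and viewed, at most 10 in all, crops included, and the job is handed in when it is done.

Besides the shell and the picture viewer there is one more tool, called after ">>>" in YAML: its name, and indented under it one key for each argument. servo_tool: Moves the arm, as the interface text tells. Its arguments: {"type":"object","properties":{"turn":{"type":"array"},"slide":{"type":"array"},"hand":{"type":"array"},"squeeze":{"type":"number"}},"required":["turn","slide","hand"]}

```bash
ls; mkdir -p pics
python3 - <<'E'
from bench import r
import cv2,numpy as np
o=r.get_obs(); print({k:np.round(v,3) for k,v in o.items()})
for n in("side","top"):
    p,d=r.grab_frame(n); cv2.imwrite(f"pics/{n}0.png",p[:,:,::-1]); np.savez(f"{n}0.npz",p=p,d=d)
    c=r.get_calibration(n); print(n,{k:np.round(v,3) for k,v in c.items()})
E
```

```text
pics
{'clock': np.float64(0.0), 'joints': array([ 1.031,  0.478,  0.022,  1.556, -0.012,  1.109, -0.083]), 'qvel': array([-0.002, -0.   ,  0.001,  0.001,  0.001,  0.   ,  0.   ]), 'tau': array([-1.0000e-03, -5.9645e+01,  1.6070e+00, -2.8120e+01,  1.2000e-02,
        9.0000e-03,  0.0000e+00]), 'tcp_pos': array([ 0.282, -0.613,  0.23 ]), 'orientation': array([-3.067e+00, -6.730e-01,  1.000e-03]), 'contact_force': array([-0.2  , -0.836,  0.457]), 'moment': array([-0.054,  0.027,  0.   ]), 'gripper_force': np.float64(0.0), 'grip_width': np.float64(0.086)}
side {'fovy': np.float64(55.154), 'cx': np.float64(324.261), 'cy': np.float64(194.832), 'R': array([[-0.992, -0.13 , -0.004],
       [-0.077,  0.612, -0.787],
       [ 0.105, -0.78 , -0.617]]), 't': array([0.526, 0.132, 1.06 ])}
top {'fovy': np.float64(42.289), 'cx': np.float64(313.168), 'cy': np.float64(204.173), 'R': array([[-0.009, -1.   , -0.022],
       [-0.998,  0.01 , -0.062],
       [ 0.062,  0.021, -0.998]]), 't': array([-0.018,  0.521,  1.576])}
```

View pics/side0.png

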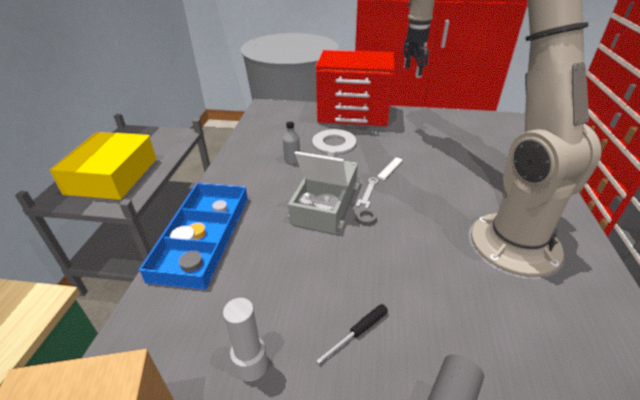

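View pics/top0.png

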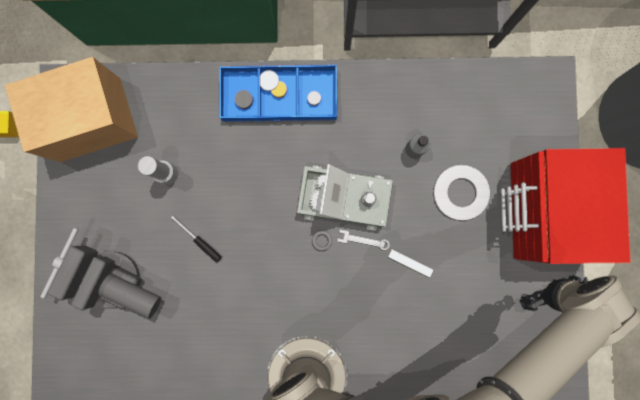

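The side view shows the gearbox at about (325,195), with the open cover hiding the shaft. The top view shows the gearbox at (347,197) with the shaft at (369,198). The wrench and spare collar lie close by, at (365,240) and (322,240).

```bash
cat > h.py <<'E'
import numpy as np,cv2
from bench import r
def K(n):
    c=r.get_calibration(n); f=200/np.tan(np.radians(c["fovy"])/2); return f,c["cx"],c["cy"],np.array(c["R"]),np.array(c["t"])
def cloud(n,d):
    f,cx,cy,R,t=K(n); v,u=np.mgrid[:400,:640]
    P=np.stack([(u-cx)/f*d,(v-cy)/f*d,d],-1)
    X=(P-t)@R; X[d==0]=np.nan; return X
def ray(n,u,v,z):
    f,cx,cy,R,t=K(n); dr=R.T@np.array([(u-cx)/f,(v-cy)/f,1]); o=-R.T@t
    return o+dr*(z-o[2])/dr[2]
def proj(n,X):
    f,cx,cy,R,t=K(n); p=np.atleast_2d(X)@R.T+t; return p[:,:2]/p[:,2:]*f+[cx,cy]
def grab(n):
    p,d=r.grab_frame(n); return p,d,cloud(n,d)
E
python3 - <<'E'
from h import *
t=np.load("top0.npz"); s=np.load("side0.npz")
a=cv2.resize(t["p"][150:240,285:405,::-1],None,fx=6.6,fy=6.6,interpolation=2)
cv2.imwrite("pics/crop0.png",a[:594,:792])
X=cloud("top",t["d"]); roi=np.zeros((400,640),bool); roi[155:235,290:400]=1
z=X[...,2]
print("bench z",np.nanmedian(z[300:340,480:500]))
h=np.histogram(z[roi],np.arange(-.01,.25,.01)); print(list(zip(h[1].round(2),h[0])))
m=roi&(abs(z-.075)<.008)
P=X[m]; print("flat top",np.median(P[:,2]),len(P))
n,l,st,c=cv2.connectedComponentsWithStats((roi&(z>.03)).astype(np.uint8)); print(st)
Q=X[roi&(z>.03)&(z<.09)][:,:2].astype(np.float32); b=cv2.minAreaRect(Q); print("rect",b)
q=X[roi&(z>.138)&(z<.16)]; print("shaft top",len(q),q.mean(0),np.ptp(q,axis=0))
E
```

```text
bench z -0.0009885135282226068
[(np.float64(-0.01), np.int64(2302)), (np.float64(0.0), np.int64(2118)), (np.float64(0.01), np.int64(384)), (np.float64(0.02), np.int64(48)), (np.float64(0.03), np.int64(25)), (np.float64(0.04), np.int64(114)), (np.float64(0.05), np.int64(215)), (np.float64(0.06), np.int64(237)), (np.float64(0.07), np.int64(1882)), (np.float64(0.08), np.int64(228)), (np.float64(0.09), np.int64(73)), (np.float64(0.1), np.int64(119)), (np.float64(0.11), np.int64(128)), (np.float64(0.12), np.int64(75)), (np.float64(0.13), np.int64(80)), (np.float64(0.14), np.int64(133)), (np.float64(0.15), np.int64(94)), (np.float64(0.16), np.int64(89)), (np.float64(0.17), np.int64(87)), (np.float64(0.18), np.int64(84)), (np.float64(0.19), np.int64(102)), (np.float64(0.2), np.int64(120)), (np.float64(0.21), np.int64(3)), (np.float64(0.22), np.int64(0)), (np.float64(0.23), np.int64(0))]
flat top 0.07466126989152191 2218
[[     0      0    640    400 252112]
 [   298    165     95     62   3888]]
rect ((0.5401335954666138, -0.11907972395420074), (0.26531368494033813, 0.14066803455352783), 80.43154907226562)
shaft top 239 [ 0.54048397 -0.11796606  0.14850443] [0.13485679 0.12762251 0.02168561]
```

View pics/crop0.png

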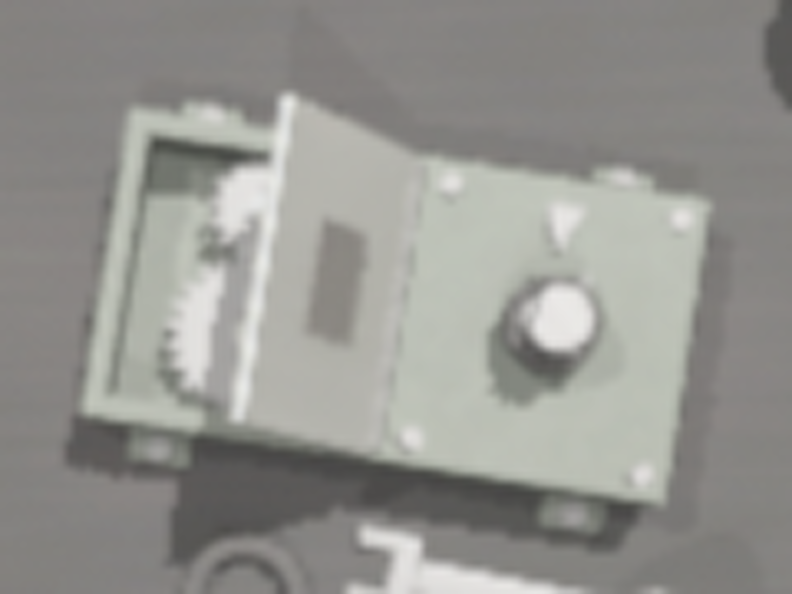

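The crop shows the pointer at (565,225), above the shaft. The shaft's top disc is at (560,317), and the bright strip at (522,312) is probably the flat, facing left. The cover stands open. I'll shut it first, since it hides the shaft from the side camera.

```bash
cat >> h.py <<'E'
yaw=np.radians(-9.57); G0=np.array([.5405,-.1166,0])
Rg=np.array([[np.cos(yaw),-np.sin(yaw),0],[np.sin(yaw),np.cos(yaw),0],[0,0,1]])
w2g=lambda X:(X-G0)@Rg
g2w=lambda p:np.array(p)@Rg.T+G0
E
python3 - <<'E'
from h import *
t=np.load("top0.npz"); s=np.load("side0.npz")
X=w2g(cloud("top",t["d"])); x,y,z=X[...,0],X[...,1],X[...,2]
m=(abs(x)<.05)&(y>-.02)&(y<.1)&(z>.1)&(z<.24)
P=X[m]; c=np.polyfit(P[:,2]-.078,P[:,1],1); print("cover n",m.sum(),"slope dy/dz",c,"ang",np.arctan2(1,c[0]),"zmax",P[:,2].max())
m=(abs(x)<.03)&(abs(y+.07)<.03)&(z>.14)&(z<.16); print("shaft top g",m.sum(),X[m].mean(0),(X[m].max(0)+X[m].min(0))/2)
g=cv2.cvtColor(t["p"],cv2.COLOR_RGB2GRAY); print(proj("top",g2w([[0,-.07,.148],[0,-.07,.111],[.034,-.07,.081]])))
np.set_printoptions(linewidth=200); print(g[189:210,357:382]); 
# side: edges of cover
X=w2g(cloud("side",s["d"])); x,y,z=X[...,0],X[...,1],X[...,2]
m=(abs(x)<.06)&(y>-.02)&(y<.1)&(z>.1)&(z<.24); P=X[m]; c=np.polyfit(P[:,2]-.078,P[:,1],1); print("side cover",m.sum(),c,np.arctan2(1,c[0]),P[:,2].max())
print("TCP start g",w2g(r.get_obs()["tcp_pos"]), g2w([[0,0,.22],[0,.115,.085],[0,-.07,.132]]))
E
```

```text
cover n 681 slope dy/dz [ 0.48137824 -0.00408941] ang 1.1221567949103612 zmax 0.2111914795457852
shaft top g 73 [-0.00035232 -0.07079578  0.14789131] [ 0.00023257 -0.07036405  0.14817894]
[[369.6732581  197.925267  ]
 [368.55624297 198.86922973]
 [369.43310504 188.24424622]]
[[191 190 191 190 190 189 188 185 182 182 182 180 180 182 183 183 187 192 192 192 191 191 191 192 192]
 [191 190 189 190 190 188 185 181 180 181 180 181 181 180 181 181 186 191 191 191 191 191 190 191 191]
 [192 191 190 190 188 185 180 175 168 170 168 170 170 170 169 174 187 193 191 191 191 190 191 191 190]
 [192 191 190 189 186 181 176 161 143 143 140 153 164 162 155 164 187 194 189 191 191 191 190 190 189]
 [191 190 189 188 184 177 165 149 135 131 157 191 204 201 194 185 178 179 181 189 191 190 190 189 189]
 [191 190 188 186 176 162 148 139 135 153 198 226 229 228 227 218 190 165 173 186 190 190 190 189 188]
 [190 190 189 185 167 139 134 149 168 186 219 230 232 232 231 228 214 175 161 181 190 191 190 189 189]
 [189 189 189 180 154 132 139 175 196 194 225 229 231 232 231 230 222 192 158 175 189 190 189 189 189]

[... 884 characters left out ...]
5 134 158 172 173 173 174 174 179 187 188]
 [190 181 154 133 131 132 131 124 107  95  94  93  94 104 125 155 172 174 174 173 174 176 183 187 188]
 [192 189 171 138 132 133 133 132 127 120 116 108 107 127 154 172 175 175 175 177 180 183 188 189 188]
 [192 186 166 138 132 133 133 133 133 133 131 124 126 149 175 178 180 180 181 184 188 189 189 188 189]
 [191 183 164 151 136 134 133 133 136 146 159 158 159 170 184 183 186 187 188 189 189 189 188 188 190]]
side cover 875 [0.45817798 0.00443747] 1.141162438180071 0.20653374479968634
TCP start g [-0.17217116 -0.53197415  0.23040542] [[ 0.5405     -0.1166      0.22      ]
 [ 0.55961903 -0.00320043  0.085     ]
 [ 0.52886233 -0.18562583  0.132     ]]
```

>>> servo_tool:
  turn:
    - [0, 0, 1.5]
    - [0, 0, 3]
    - [0, 0, 4.5]
    - [0, 0, 6]
    - [0, 0, 7.5]
    - [0, 0, 9]
    - [0, 0, 10.2]
    - [0, 0, 11.1]
  slide:
    - [0.9, 1.8, 0]
    - [1.9, 3.7, 0]
    - [2.8, 5.5, 0]
    - [3.8, 7.4, 0]
    - [4.7, 9.2, 0]
    - [5.7, 11.1, 0]
    - [6.6, 12.9, 0]
    - [7.6, 14.8, 0]
  hand: [0, 0, 0, 0, 0, 0, 0, 0]
  squeeze: 30

```text
clock: 1.1
tcp_pos: [0.5099, -0.169, 0.2312]
orientation: [-2.4, -2.027, 0.0]
contact_force: [1.0, 0.3, -0.3]
grip_width: -0.0
gripper_force: 0.0
```

>>> servo_tool:
  turn:
    - [0, 0, 0]
    - [0, 0, 0]
    - [0, 0, 0]
    - [0, 0, 0]
    - [0, 0, 0]
    - [0, 0, 0]
    - [0, 0, 0]
    - [0, 0, 0]
  slide:
    - [1.01, 1.91, -0.53]
    - [1.04, 2.08, -1.7]
    - [1.16, 2.8, -1.9]
    - [1.23, 3.23, -2.03]
    - [1.3, 3.62, -2.17]
    - [1.38, 4.08, -2.53]
    - [1.45, 4.51, -2.93]
    - [1.5, 4.84, -3.4]
  hand: [0, 0, 0, 0, 0, 0, 0, 0]

```text
clock: 2.1
tcp_pos: [0.5551, -0.0245, 0.1287]
orientation: [2.402, 2.024, 0.001]
contact_force: [0.7, -2.0, 1.3]
grip_width: 0.0
gripper_force: 0.9
```

>>> servo_tool:
  turn:
    - [0, 0, 0]
    - [0, 0, 0]
    - [0, 0, 0]
    - [0, 0, 0]
    - [0, 0, 0]
    - [0, 0, 0]
    - [0, 0, 0]
  slide:
    - [0.05, 0.3, -0.5]
    - [0.08, 0.46, -0.97]
    - [0.1, 0.55, -1.3]
    - [0.1, 0.59, -1.57]
    - [0.1, 0.59, -1.67]
    - [0.1, 0.59, -1.67]
    - [0.1, 0.59, -1.67]
  hand: [0, 0, 0, 0, 0, 0, 0]

```text
clock: 2.98
tcp_pos: [0.5576, -0.0078, 0.0809]
orientation: [2.402, 2.023, -0.0]
contact_force: [-6.6, -1.2, 18.2]
grip_width: 0.0001
gripper_force: 9.2
```

>>> servo_tool:
  turn:
    - [0, 0, 0]
    - [0, 0, 0]
    - [0, 0, 0]
    - [0, 0, 0]
    - [0, 0, 0]
    - [0, 0, 0]
    - [0, 0, 0]
    - [0, 0, 0]
  slide:
    - [0, 0, 2]
    - [0, -0.5, 4]
    - [-0.3, -2, 5]
    - [-0.5, -4, 5]
    - [-0.8, -6, 5]
    - [-1, -8, 5]
    - [-1.3, -10, 5]
    - [-1.5, -11, 5]
  hand: [0, 0, 0, 0.5, 0.7, 0.7, 0.7, 0.7]

```text
clock: 3.98
tcp_pos: [0.511, -0.3422, 0.2289]
orientation: [2.407, 2.018, -0.001]
contact_force: [0.3, -0.2, -0.5]
grip_width: 0.0599
gripper_force: 0.0
```

Run:
```python
from h import *
o=r.get_obs(); print(o["tcp_pos"],o["joints"].round(3),o["grip_width"])
ims=[]
for n,k in(("side",15),("top",15)):
    p,d,X=grab(n); np.savez(f"{n}1.npz",p=p,d=d)
    c=proj(n,g2w([[0,-.07,.12]]))[0]; print(n,c)
    u,v=(c-15).astype(int); print(u,v)
    ims.append(cv2.resize(p[v:v+30,u:u+30,::-1],None,fx=13,fy=13,interpolation=cv2.INTER_CUBIC))
    if n=="top":
        Y=w2g(X); y=Y[...,1];z=Y[...,2]; m=(abs(Y[...,0])<.06)&(y>.01)&(y<.13)&(z>.05)&(z<.2); print("cover z",np.percentile(z[m],[5,50,95]),np.polyfit(y[m],z[m],1))
cv2.imwrite("pics/shaft1.png",np.hstack(ims))
```

```text
[ 0.51103168 -0.3421774   0.2288599 ] [ 0.711  0.398 -0.293  1.692  0.129  1.069  0.202] 0.059946907823543776
side [332.34688531 157.05408444]
317 142
top [368.82283602 198.64393833]
353 183
cover z [0.07525329 0.08070083 0.08659963] [0.00324029 0.08060647]
```

View pics/shaft1.png

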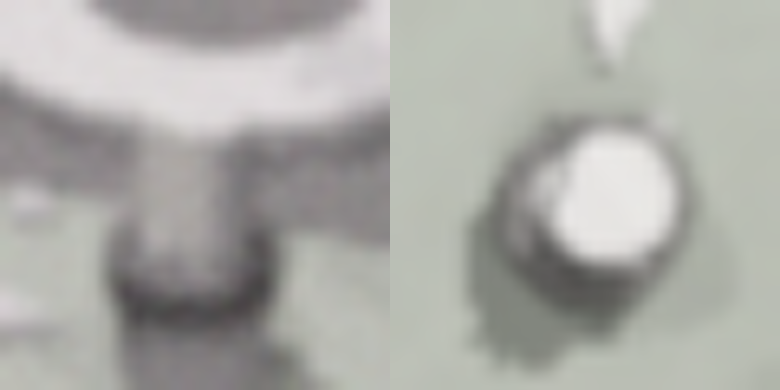

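The side view shows the shaft at (190,190) with the dark collar at (190,265). The top view shows the shaft's disc cut off at the left, at (560,185), which is the flat. A small bright spot at (668,125), upper right, is likely the set screw. I'll check both by sampling brightness around rings.

Run:
```python
from h import *
A=np.arange(-180,180,10); a=np.radians(A)
for n in("top","side"):
    t=np.load(n+"1.npz"); g=cv2.cvtColor(t["p"],cv2.COLOR_RGB2GRAY)
    def samp(rad,z): 
        q=proj(n,g2w(np.c_[rad*np.cos(a),-.07+rad*np.sin(a),0*a+z])).astype(np.float32)
        return cv2.remap(g,q[:,:1],q[:,1:],cv2.INTER_LINEAR).ravel()
    print(n); print("ang",list(A))
    for rad,z in((.024,.104),(.026,.107),(.019,.111),(.0115,.148),(.013,.148)): print(rad,z,list(map(int,samp(rad,z))))
# disc shape: bright mask upsampled moments
t=np.load("top1.npz"); g=cv2.cvtColor(t["p"],cv2.COLOR_RGB2GRAY)
c=proj("top",g2w([[0,-.07,.148]]))[0]
print("pred",c)
G=cv2.resize(g[180:220,350:390],None,fx=8,fy=8,interpolation=cv2.INTER_CUBIC)
m=(G>212).astype(np.uint8); nn,l,st,cc=cv2.connectedComponentsWithStats(m); 
k=l[int((c[1]-180+.5)*8),int((c[0]-350+.5)*8)]; M=cv2.moments((l==k).astype(np.uint8))
print("centroid",(cc[k]+.5)/8-.5+[350,180],"area mm2",st[k,4]/64*2.8**2)
cn=max(cv2.findContours((l==k).astype(np.uint8),0,1)[0],key=len)[:,0]
P=np.array([ray("top",(u+.5)/8-.5+350,(v+.5)/8-.5+180,.148) for u,v in cn]); P=w2g(P)
e=P[:,:2]-[0,-.07]; ang=np.degrees(np.arctan2(e[:,1],e[:,0]))
for A0 in range(-180,180,15):
    s=abs((ang-A0+180)%360-180)<8; print(A0,(np.hypot(*e[s].T).mean()*1e3).round(1),end="; ")
```

```text
top
ang [np.int64(-180), np.int64(-170), np.int64(-160), np.int64(-150), np.int64(-140), np.int64(-130), np.int64(-120), np.int64(-110), np.int64(-100), np.int64(-90), np.int64(-80), np.int64(-70), np.int64(-60), np.int64(-50), np.int64(-40), np.int64(-30), np.int64(-20), np.int64(-10), np.int64(0), np.int64(10), np.int64(20), np.int64(30), np.int64(40), np.int64(50), np.int64(60), np.int64(70), np.int64(80), np.int64(90), np.int64(100), np.int64(110), np.int64(120), np.int64(130), np.int64(140), np.int64(150), np.int64(160), np.int64(170)]
0.024 0.104 [117, 112, 128, 154, 166, 170, 170, 170, 171, 170, 170, 171, 175, 171, 173, 181, 171, 165, 170, 171, 168, 159, 160, 167, 165, 163, 159, 153, 127, 120, 119, 121, 123, 123, 121, 118]
0.026 0.107 [127, 123, 149, 169, 173, 173, 172, 173, 174, 176, 181, 185, 187, 184, 181, 193, 182, 175, 179, 180, 177, 172, 172, 176, 176, 176, 179, 172, 146, 128, 127, 127, 128, 130, 129, 127]
0.019 0.111 [89, 91, 98, 113, 130, 137, 142, 144, 148, 148, 151, 157, 171, 178, 186, 194, 191, 182, 178, 169, 152, 137, 135, 137, 141, 136, 137, 134, 129, 130, 123, 10
[... 1530 characters left out ...]
 217, 219, 220, 221, 221, 221, 220, 220, 219, 219, 218, 218, 218, 218, 219, 219, 219, 220, 221, 219, 218, 217, 212, 211, 211, 211, 209, 206, 206, 205, 204, 202, 201, 203, 209]
0.013 0.148 [215, 218, 220, 221, 221, 221, 221, 220, 219, 219, 218, 217, 218, 218, 218, 218, 218, 219, 220, 220, 218, 216, 212, 208, 205, 206, 205, 204, 200, 198, 196, 194, 192, 194, 196, 206]
pred [369.6732581 197.925267 ]
centroid [369.79484305 197.69317545] area mm2 437.0799999999999
-180 11.2; -165 11.1; -150 11.0; -135 10.9; -120 11.4; -105 11.5; -90 11.7; -75 12.0; -60 11.8; -45 12.0; -30 12.8; -15 13.1; 0 12.9; 15 13.2; 30 13.0; 45 12.0; 60 10.7; 75 9.6; 90 10.0; 105 11.0; 120 11.8; 135 12.0; 150 11.8; 165 11.8;
```

The flat faces about 78° counter-clockwise from the pointer. The screw looks to be at about -30°.

>>> servo_tool:
  turn:
    - [0, 0, 2]
    - [0, 0, 4]
    - [0, 0, 6]
    - [0, 0, 8]
    - [0, 0, 10]
    - [0, 0, 12]
    - [0, 0, 14]
    - [0, 0, 15.6]
  slide:
    - [0, 0.7, 0]
    - [0, 1.4, 0]
    - [0.1, 2.1, 0]
    - [0.2, 2.8, 0]
    - [0.3, 3.5, -0.2]
    - [0.4, 4.2, -0.5]
    - [0.52, 4.95, -0.8]
    - [0.52, 4.95, -0.97]
  hand: [0.7, 0.7, 0.7, 0.7, 0.7, 0.7, 0.7, 0.7]

```text
clock: 5.08
tcp_pos: [0.5287, -0.1853, 0.1999]
orientation: [0.577, 3.088, 0.003]
contact_force: [0.9, 0.1, -0.1]
grip_width: 0.0598
gripper_force: 0.0
```

>>> servo_tool:
  turn:
    - [0, 0, 0]
    - [0, 0, 0]
  slide:
    - [0, 0, 0]
    - [0, 0, 0]
  hand: [0.7, 0.7]

```text
clock: 5.32
tcp_pos: [0.5284, -0.1892, 0.2003]
orientation: [0.597, 3.084, 0.0]
contact_force: [0.4, -0.3, 0.1]
grip_width: 0.0597
gripper_force: 0.0
```

>>> servo_tool:
  turn:
    - [0, 0, 0]
    - [0, 0, 0]
    - [0, 0, 0]
    - [0, 0, 0]
    - [0, 0, 0]
    - [0, 0, 0]
    - [0, 0, 0]
    - [0, 0, 0]
  slide:
    - [0, 0.04, -1]
    - [0.02, 0.04, -2]
    - [0.02, 0.04, -2.8]
    - [0.02, 0.04, -2.8]
    - [0.02, 0.04, -2.8]
    - [0.02, 0.04, -2.8]
    - [0.02, 0.04, -2.8]
    - [0.02, 0.04, -2.8]
  hand: [0.7, 0.7, 0.7, 0, 0, 0, 0, 0]
  squeeze: 40

```text
clock: 6.32
tcp_pos: [0.53, -0.1874, 0.1173]
orientation: [0.592, 3.083, 0.001]
contact_force: [1.8, 5.5, 6.1]
grip_width: 0.0232
gripper_force: 42.1
```

>>> servo_tool:
  turn:
    - [0, 0, -2]
    - [0, 0, -4]
    - [0, 0, -6]
    - [0, 0, -8]
    - [0, 0, -10]
    - [0, 0, -12]
    - [0, 0, -14]
    - [0, 0, -15.6]
  slide:
    - [0, 0.02, 0]
    - [0, 0.03, 0]
    - [0, 0.05, 0]
    - [0, 0.07, 0]
    - [-0.01, 0.08, 0]
    - [-0.02, 0.09, 0]
    - [-0.03, 0.09, 0]
    - [-0.04, 0.09, 0]
  hand: [0, 0, 0, 0, 0, 0, 0, 0]

```text
clock: 7.32
tcp_pos: [0.5311, -0.184, 0.1174]
orientation: [2.403, 2.018, 0.009]
contact_force: [10.6, 5.3, -2.4]
grip_width: 0.0229
gripper_force: 42.2
```

>>> servo_tool:
  turn:
    - [0, 0, 0]
    - [0, 0, 0]
    - [0, 0, 0]
    - [0, 0, 0]
  slide:
    - [0, 0, 0]
    - [0, 0, 0]
    - [0, 0, 0]
    - [0, 0, 0]
  hand: [0, 0, 0, 0]

```text
clock: 7.82
tcp_pos: [0.5311, -0.184, 0.1174]
orientation: [2.398, 2.024, 0.009]
contact_force: [9.4, 6.1, -1.4]
grip_width: 0.0231
gripper_force: 42.4
```

>>> servo_tool:
  turn:
    - [0, 0, 0]
    - [0, 0, 0]
    - [0, 0, 0]
    - [0, 0, 0]
    - [0, 0, 2]
    - [0, 0, 4]
    - [0, 0, 6]
    - [0, 0, 8]
  slide:
    - [0.07, 0.03, 0]
    - [0.07, 0.03, 0]
    - [0.07, 0.03, 0]
    - [0.07, 0.03, 1.5]
    - [0.07, 0, 3.2]
    - [0, -1.5, 3.8]
    - [0, -3.5, 3.8]
    - [0, -5, 3.8]
  hand: [0.4, 0.7, 0.7, 0.7, 0.7, 0.7, 0.7, 0.7]

```text
clock: 8.82
tcp_pos: [0.5266, -0.3387, 0.2305]
orientation: [1.56, 2.726, -0.002]
contact_force: [0.2, 1.0, 0.9]
grip_width: 0.06
gripper_force: 0.0
```

Run:
```python
from h import *
o=r.get_obs(); print(o["tcp_pos"],o["joints"].round(3),o["grip_width"])
ims=[]
for n in("side","top"):
    ps=[];ds=[]
    for i in range(4): p,d=r.grab_frame(n); ps.append(p); ds.append(d)
    p=np.mean(ps,0); np.savez(f"{n}2.npz",p=p,d=np.median(ds,0))
    c=proj(n,g2w([[0,-.07,.115]]))[0]; u,v=(c-13).astype(int); print(n,u,v)
    q=cv2.resize(p[v:v+26,u:u+26,::-1].astype(np.float32),None,fx=15,fy=15,interpolation=cv2.INTER_CUBIC)
    ims.append(np.clip((q-60)*1.5,0,255))
cv2.imwrite("pics/shaft2.png",np.hstack(ims))
n="top"; g=p.mean(2)
G=cv2.resize(g[180:220,350:390].astype(np.float32),None,fx=8,fy=8,interpolation=cv2.INTER_CUBIC)
l=cv2.connectedComponents((G>212).astype(np.uint8))[1]
c=proj("top",g2w([[0,-.07,.148]]))[0]; k=l[int((c[1]-180+.5)*8),int((c[0]-350+.5)*8)]
cn=max(cv2.findContours((l==k).astype(np.uint8),0,1)[0],key=len)[:,0]
P=w2g(np.array([ray("top",(u+.5)/8-.5+350,(v+.5)/8-.5+180,.148) for u,v in cn]))
e=P[:,:2]-[.0008,-.07]; ang=np.degrees(np.arctan2(e[:,1],e[:,0]))
for A0 in range(-180,180,15):
    s=abs((ang-A0+180)%360-180)<8; print(A0,(np.hypot(*e[s].T).mean()*1e3).round(1),end="; ")
A=np.arange(-80,81,5); a=np.radians(A); print()
for rad,z in((.0225,.106),(.024,.106),(.026,.106)):
    q=proj(n,g2w(np.c_[.0008+rad*np.cos(a),-.07+rad*np.sin(a),0*a+z])).astype(np.float32)
    print(rad,[(int(i),int(j)) for i,j in zip(A,cv2.remap(g.astype(np.float32),q[:,:1],q[:,1:],1).ravel())])
```

```text
[ 0.52655756 -0.33870377  0.23048124] [ 0.729  0.421 -0.345  1.661  0.158  1.087  0.87 ] 0.059970899015001536
side 319 145
top 355 185
-180 12.3; -165 11.9; -150 11.7; -135 11.6; -120 11.7; -105 11.7; -90 11.8; -75 11.9; -60 11.5; -45 11.1; -30 9.8; -15 8.7; 0 8.4; 15 8.7; 30 9.6; 45 11.2; 60 12.7; 75 13.2; 90 13.1; 105 12.8; 120 12.8; 135 12.6; 150 12.6; 165 12.9; 
0.0225 [(-80, 160), (-75, 161), (-70, 163), (-65, 166), (-60, 167), (-55, 166), (-50, 164), (-45, 167), (-40, 169), (-35, 173), (-30, 176), (-25, 173), (-20, 163), (-15, 156), (-10, 154), (-5, 159), (0, 163), (5, 166), (10, 166), (15, 165), (20, 162), (25, 159), (30, 153), (35, 144), (40, 149), (45, 154), (50, 158), (55, 158), (60, 156), (65, 151), (70, 148), (75, 148), (80, 144)]
0.024 [(-80, 171), (-75, 172), (-70, 173), (-65, 174), (-60, 176), (-55, 174), (-50, 173), (-45, 173), (-40, 174), (-35, 179), (-30, 184), (-25, 185), (-20, 173), (-15, 167), (-10, 167), (-5, 169), (0, 171), (5, 172), (10, 172), (15, 172), (20, 170), (25, 169), (30, 165), (35, 159), (40, 160), (45, 164), (50, 167), (55, 168), (60, 166), (65, 163), (70, 162), (75, 162), (80, 161)]
0.026 [(-80, 179), (-75, 181), (-70, 183), (-65, 185), (-60, 184), (-55, 182), (-50, 183), (-45, 181), (-40, 181), (-35, 184), (-30, 190), (-25, 187), (-20, 181), (-15, 175), (-10, 175), (-5, 177), (0, 177), (5, 177), (10, 177), (15, 177), (20, 177), (25, 176), (30, 173), (35, 171), (40, 172), (45, 173), (50, 175), (55, 175), (60, 176), (65, 175), (70, 175), (75, 177), (80, 178)][ WARN:0@35.305] global loadsave.cpp:1063 imwrite_ Unsupported depth image for selected encoder is fallbacked to CV_8U.
```

View pics/shaft2.png

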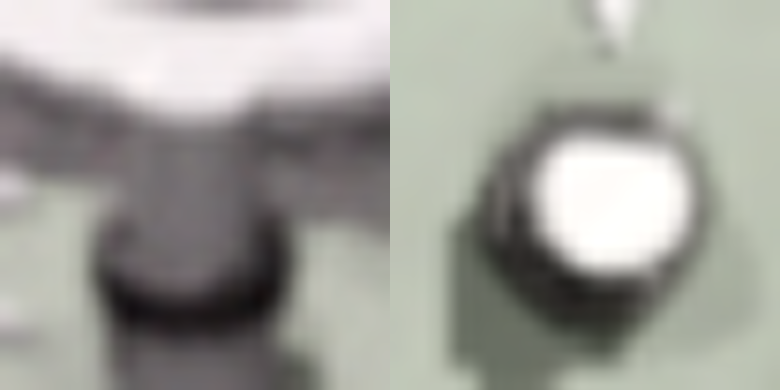

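The flat now faces the pointer: the disc is cut on its top side, at (610,135). The screw shows at (675,108), about -28° from the pointer. Next I'll grip the collar across the perpendicular.

>>> servo_tool:
  turn:
    - [0, 0, 1.5]
    - [0, 0, 3]
    - [0, 0, 4.4]
    - [0, 0, 4.4]
    - [0, 0, 4.4]
    - [0, 0, 4.4]
  slide:
    - [0.1, 1.5, 0]
    - [0.2, 3, 0]
    - [0.2, 4.3, -0.5]
    - [0.2, 5.1, -1]
    - [0.2, 5.1, -1]
    - [0.2, 5.1, -1]
  hand: [0.8, 0.8, 0.8, 0.8, 0.8, 0.8]

```text
clock: 9.98
tcp_pos: [0.5339, -0.1831, 0.2007]
orientation: [1.017, 2.972, -0.001]
contact_force: [0.7, 0.1, 0.3]
grip_width: 0.0686
gripper_force: 0.0
```

>>> servo_tool:
  turn:
    - [0, 0, 0]
    - [0, 0, 0]
    - [0, 0, 0]
    - [0, 0, 0]
    - [0, 0, 0]
    - [0, 0, 0]
    - [0, 0, 0]
    - [0, 0, 0]
  slide:
    - [-0.05, -0.06, -1.3]
    - [-0.05, -0.06, -2.6]
    - [-0.05, -0.06, -3.5]
    - [-0.05, -0.06, -3.9]
    - [-0.05, -0.06, -3.9]
    - [-0.05, -0.06, -3.9]
    - [-0.05, -0.06, -3.9]
    - [-0.05, -0.06, -3.9]
  hand: [0.8, 0.8, 0.8, 0.8, 0.4, 0.3, 0.3, 0.3]
  squeeze: 30

```text
clock: 10.98
tcp_pos: [0.5328, -0.1845, 0.0841]
orientation: [1.016, 2.971, -0.0]
contact_force: [-0.5, -0.2, 4.6]
grip_width: 0.0428
gripper_force: 30.9
```

>>> servo_tool:
  turn:
    - [0, 0, 1.4]
    - [0, 0, 2.8]
    - [0, 0, 4.2]
    - [0, 0, 5.6]
    - [0, 0, 5.6]
    - [0, 0, 5.6]
  slide:
    - [0, 0, 0]
    - [0, 0, 0]
    - [0, 0, 0]
    - [0, 0, 0]
    - [0, 0, 0]
    - [0, 0, 0]
  hand: [0.3, 0.3, 0.3, 0.3, 0.3, 0.3]

```text
clock: 11.72
tcp_pos: [0.5324, -0.1848, 0.0841]
orientation: [0.268, 3.129, -0.002]
contact_force: [-2.2, -0.1, 6.1]
grip_width: 0.0432
gripper_force: 31.0
```

>>> servo_tool:
  turn:
    - [0, 0, 0]
    - [0, 0, 0]
    - [0, 0, 0]
    - [0, 0, 0]
    - [0, 0, 0]
    - [0, 0, 0]
    - [0, 0, 0]
    - [0, 0, 0]
  slide:
    - [0, 0, 0]
    - [0, 0, 0]
    - [0, 0, 1]
    - [0, 0, 3]
    - [0, 0, 5]
    - [0, -1.8, 5]
    - [0, -3.6, 5]
    - [0, -5, 5]
  hand: [0.8, 0.8, 0.8, 0.8, 0.8, 0.8, 0.8, 0.8]

```text
clock: 12.72
tcp_pos: [0.5315, -0.3368, 0.2331]
orientation: [-0.27, -3.13, 0.001]
contact_force: [0.1, 1.2, -0.2]
grip_width: 0.0681
gripper_force: 0.0
```

Run:
```python
from h import *
o=r.get_obs(); print(o["tcp_pos"],o["joints"].round(3),o["grip_width"])
p=np.mean([r.grab_frame("top")[0] for i in range(4)],0); print(r.get_obs()["tcp_pos"])
c=proj("top",g2w([[0,-.07,.115]]))[0]; u,v=(c-13).astype(int); print(u,v)
q=cv2.resize(p[v:v+26,u:u+26,::-1].astype(np.float32),None,fx=20,fy=20,interpolation=cv2.INTER_CUBIC)
cv2.imwrite("pics/shaft3.png",np.clip((q-60)*1.5,0,255).astype(np.uint8))
g=p.mean(2).astype(np.float32)
G=cv2.resize(g[180:220,350:390],None,fx=8,fy=8,interpolation=cv2.INTER_CUBIC)
l=cv2.connectedComponents((G>212).astype(np.uint8))[1]
c=proj("top",g2w([[0,-.07,.148]]))[0]; k=l[int((c[1]-180+.5)*8),int((c[0]-350+.5)*8)]
cn=max(cv2.findContours((l==k).astype(np.uint8),0,1)[0],key=len)[:,0]
P=w2g(np.array([ray("top",(u+.5)/8-.5+350,(v+.5)/8-.5+180,.148) for u,v in cn]))
e=P[:,:2]-[.0008,-.0697]; ang=np.degrees(np.arctan2(e[:,1],e[:,0]))
for A0 in range(-90,91,15):
    s=abs((ang-A0+180)%360-180)<8; print(A0,(np.hypot(*e[s].T).mean()*1e3).round(1),end="; ")
A=np.arange(-60,61,5); a=np.radians(A); print()
for rad,z in((.0225,.106),(.024,.106),(.026,.106)):
    q=proj("top",g2w(np.c_[.0008+rad*np.cos(a),-.0697+rad*np.sin(a),0*a+z])).astype(np.float32)
    print(rad,[(int(i),int(j)) for i,j in zip(A,cv2.remap(g,q[:,:1],q[:,1:],1).ravel())])
```

```text
[ 0.5315439  -0.33682426  0.23313764] [ 0.877  0.458 -0.56   1.639  0.265  1.121  1.645] 0.06809641072596685
[ 0.5317543  -0.3346774   0.23259734]
355 185
-90 12.1; -75 12.1; -60 11.7; -45 11.3; -30 9.8; -15 8.7; 0 8.5; 15 8.8; 30 9.8; 45 11.4; 60 12.5; 75 12.9; 90 12.9; 
0.0225 [(-60, 177), (-55, 178), (-50, 180), (-45, 178), (-40, 172), (-35, 167), (-30, 162), (-25, 161), (-20, 160), (-15, 156), (-10, 153), (-5, 159), (0, 167), (5, 172), (10, 166), (15, 159), (20, 151), (25, 152), (30, 150), (35, 148), (40, 144), (45, 142), (50, 139), (55, 140), (60, 139)]
0.024 [(-60, 183), (-55, 184), (-50, 183), (-45, 184), (-40, 179), (-35, 176), (-30, 172), (-25, 171), (-20, 169), (-15, 166), (-10, 161), (-5, 168), (0, 174), (5, 178), (10, 172), (15, 165), (20, 161), (25, 162), (30, 164), (35, 160), (40, 154), (45, 153), (50, 151), (55, 151), (60, 149)]
0.026 [(-60, 186), (-55, 186), (-50, 186), (-45, 186), (-40, 185), (-35, 183), (-30, 181), (-25, 179), (-20, 178), (-15, 176), (-10, 172), (-5, 176), (0, 180), (5, 183), (10, 177), (15, 172), (20, 171), (25, 173), (30, 172), (35, 170), (40, 169), (45, 166), (50, 167), (55, 165), (60, 165)]
```

View pics/shaft3.png

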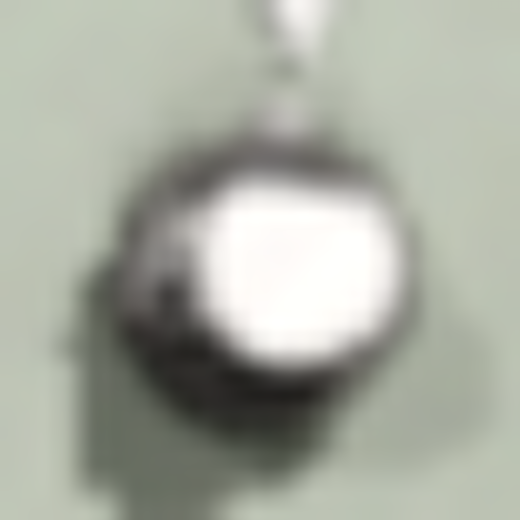

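The screw at (285,110) is about 4° past the pointer, and the flat is square to it. I'll re-grip, turn back 3° and lift.

>>> servo_tool:
  turn:
    - [0, 0, 0]
    - [0, 0, 0]
    - [0, 0, 0]
    - [0, 0, 0]
    - [0, 0, 0]
    - [0, 0, 0]
    - [0, 0, 0]
    - [0, 0, 0]
  slide:
    - [0, 1.8, 0]
    - [0, 3.6, 0]
    - [0.02, 5, 0]
    - [0.02, 5, -0.8]
    - [0.02, 5, -2]
    - [0.02, 5, -3.3]
    - [0.02, 5, -4.4]
    - [0.02, 5, -5]
  hand: [0.8, 0.8, 0.8, 0.8, 0.8, 0.8, 0.8, 0.8]

```text
clock: 13.92
tcp_pos: [0.5319, -0.1823, 0.0817]
orientation: [-0.263, -3.129, -0.002]
contact_force: [-0.3, -0.4, 0.4]
grip_width: 0.0683
gripper_force: 0.0
```

>>> servo_tool:
  turn:
    - [0, 0, 0]
    - [0, 0, 0]
    - [0, 0, 0]
    - [0, 0, 0]
    - [0, 0, 0]
  slide:
    - [0, 0, 0]
    - [0, 0, 0]
    - [0, 0, 0]
    - [0, 0, 0]
    - [0, 0, 0]
  hand: [0.6, 0.3, 0.3, 0.3, 0.3]
  squeeze: 40

```text
clock: 14.55
tcp_pos: [0.5333, -0.1849, 0.084]
orientation: [0.268, 3.129, -0.001]
contact_force: [-2.0, -3.7, 5.8]
grip_width: 0.0426
gripper_force: 41.3
```

>>> servo_tool:
  turn:
    - [0, 0, -0.3]
    - [0, 0, -0.6]
    - [0, 0, -0.6]
    - [0, 0, -0.6]
    - [0, 0, -0.6]
    - [0, 0, -0.6]
    - [0, 0, -0.6]
    - [0, 0, -0.6]
  slide:
    - [0, 0, 0]
    - [0, 0, 0.1]
    - [0, 0, 0.3]
    - [0, 0, 0.5]
    - [0, 0, 0.7]
    - [0, 0, 0.9]
    - [0, 0, 0.93]
    - [0, 0, 0.93]
  hand: [0.3, 0.3, 0.3, 0.3, 0.3, 0.3, 0.3, 0.3]

```text
clock: 15.55
tcp_pos: [0.5326, -0.1846, 0.1111]
orientation: [-0.349, -3.122, 0.001]
contact_force: [-0.4, -4.3, -0.7]
grip_width: 0.0427
gripper_force: 41.5
```

>>> servo_tool:
  turn:
    - [0, 0, 0]
    - [0, 0, 0]
    - [0, 0, 0]
    - [0, 0, 0]
  slide:
    - [0, 0, 0]
    - [0, 0, 0]
    - [0, 0, 0]
    - [0, 0, 0]
  hand: [0.3, 0.3, 0.3, 0.3]

```text
clock: 16.05
tcp_pos: [0.5326, -0.1846, 0.1112]
orientation: [-0.349, -3.122, 0.001]
contact_force: [-0.5, -5.3, -0.3]
grip_width: 0.0428
gripper_force: 41.5
```

Run:
```python
from h import *
o=r.get_obs(); print(o["tcp_pos"],o["orientation"],o["gripper_force"],o["contact_force"],o["moment"])
ims=[]
for n in("side","top"):
    p=np.mean([r.grab_frame(n)[0] for i in range(3)],0)
    c=proj(n,g2w([[0,-.07,.12]]))[0]; u,v=(c-20).astype(int); print(n,u,v,proj(n,g2w([[0,-.048,.125],[0,-.048,.139],[0,-.05,.097],[.0255,-.07,.132]])))
    ims.append(cv2.resize(p[v:v+40,u:u+40,::-1].astype(np.float32),None,fx=10,fy=10,interpolation=cv2.INTER_CUBIC))
cv2.imwrite("pics/hold.png",np.clip((np.hstack(ims)-30)*1.3,0,255).astype(np.uint8))
```

```text
[ 0.53261247 -0.18457083  0.11115961] [-3.49296724e-01 -3.12198022e+00  7.24432998e-04] 41.459268629550934 [-0.53342167 -5.30751634 -0.30133073] [-1.02755023  0.09243921  0.00657307]
side 312 137 [[330.35933615 159.39431496]
 [330.38654992 155.48439277]
 [330.48784634 166.69631223]
 [324.45752968 152.4872112 ]]
top 348 178 [[361.35880891 197.32378556]
 [361.71010736 196.95424195]
 [361.35473728 198.14883847]
 [370.53453012 189.52608048]]
```

View pics/hold.png

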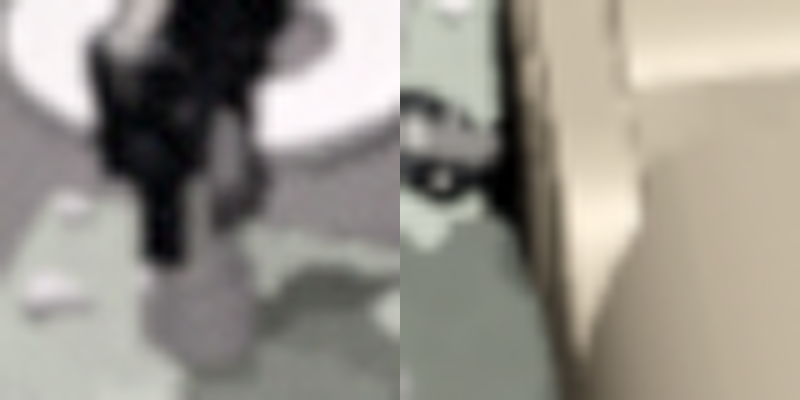

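The side view shows the boss bare, at (200,310). The collar, at (235,190), is held with its lower edge at picture row 159, which matches 125 mm. The forces are low and steady, so I'm handing in.

```bash
python3 -c "
from bench import r
print(r.hand_in())"
```

```text
the job is handed in; nothing more can be done
None
```

I shut the cover, turned the shaft so the flat faces the pointer, and handed the job in at about 16 s with the collar held at the middle of the flat, its set screw facing it; I couldn't see the screw or flat after the lift, and the hand-in gave no verdict.

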